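Slide the gauge plate out over the block's edge

ROBOT

A 6-joint arm with a two-finger parallel gripper is mounted at the origin on the work surface. World frame = base frame: x ahead of the robot, y to its left, z up, the work surface at z = 0. Lengths are in m, angles in rad, forces in N, time in s.
With the tool pointing down it reaches from about 0.375 to 0.75 m from the base axis. Payload 9 kg.
Tool frame: the origin (TCP) lies on the mounting face of the last link; the fingertips stand 173 mm ahead of it and the grasp point (between the pads) lies 155 mm ahead of it; z points along the fingers, y is the line along which they close (so a half turn about z gives the same grasp; the last joint's range is limited). The gripper opens to 85 mm and grips with 20 to 120 N. Pads are 22 mm wide; open, the fingers measure 114 mm over their backs; the gripper's body (76 mm by 85 mm) begins 54 mm behind the grasp point. The pads swing forward as they close: fully open they stand 13 mm farther back than shut.
Start: joints at [-1.346, 0.104, 0.097, 1.564, 0, 1.353], TCP at [0.257, -0.542, 0.405] pointing down, gripper open.
Joint ranges: [-2.99, 2.99], [-0.84, 1.86], [-1.1, 1.16], [-1.84, 2.11], [-1.51, 1.56], [-3.14, 3.14]. Speed limits (rad/s): [2.22, 2.22, 2.57, 3.14, 3.14, 3.14].

INTERFACE

Orientations are given as [roll, pitch, yaw] about the fixed x, y, z axes, in that order (R = Rz(yaw) Ry(pitch) Rx(roll)).
In Python, from bench import ctrl, vision gives the robot as it stands. The module is installed in compiled form; this text tells all that it offers.
- The arm moves only by the shell command python3 -m inch 'ROWS' [FORCE]. ROWS is JSON, one flat list of numbers, 7 for each row, row after row: the shift along the tool's x, y, z in cm, then the turn, a rotation vector about the tool's x, y, z in degrees, then the closure in counts, from 0 (fully open) to 255 (shut). In form: [tx, ty, tz, rx, ry, rz, hand, tx, ty, tz, rx, ry, rz, hand, ...]. A call has 1 to 5 rows; each row is the pose to reach, as a shift and turn from the pose commanded when the call began, along the tool's axes at that moment; what a row does not reach only later rows make up. A row lasts 1/8 s, in which the tool goes at most 62.5 mm and 10.7 degrees, less where a joint would pass 70% of its speed; a pose out of reach is approached as far as the arm can. A call with a gripper value outside its range is refused whole. The fingers move at their own pace and stop on an object; FORCE is the grip in N (left out, the last holds). Time passes only in rows, so rows that repeat a pose let the fingers close. It gives the time, the measured TCP pose, the force, the opening and the grip force at its end, in the units of the state.
- ctrl.state(): the state, without advancing time (a new reading comes with each control period).
- vision.get_image(name): name is "scene" or "top" or "wrist"; returns a dict with "frame" (400x640x3 uint8, blue, green, red), "fovy" (degrees; the focal length in pixels is half the picture's height over the tangent of half this angle, whatever the lens; pixels are square), "cx", "cy" (the principal point, pixels), "extrinsics" (4x4, takes a point from world to camera coordinates). Camera axes: x right, y up, looking along -z (the intrinsics and any distortion apply to the point x, -y, -z); pixel columns grow to the right and rows downward; lengths in m; the calibration is good to about 2 mm. A picture is of the moment at which its call begins. There is no depth.
- ctrl.sign_off(): hands the job in; it is judged then, once.
The state is a dict: "clock": time; "joints": joint angles; "dq": joint speeds; "joint_torque": joint torques, N m; "eef_pos": TCP position; "eef_rot": TCP orientation; "wrist_force": force on the tool from outside, world axes, zero at the start; "ft_torque": the same for the moment, N m; "gripper_width": finger opening in m; "grasp_force": force on a finger pad.
Only numpy, scipy, OpenCV 4.12 (cv2) and the standard library are available. Lean on these libraries where they do the work, as an engineer would, in place of code of your own. Each camera call takes 0.05 s, during which the arm holds its last target. There are 200 camera calls.

TASK

With the fingertips, push the flat notched gauge plate along the top of the steel block, towards the vise, until 40 mm of its end sticks out over the block's edge on the vise's side, so that it can later be taken by that end and clamped: the pair of notches nearest the vise is then right at the edge. Leave it lying flat on the block and square to that edge; it is only pushed, never picked up. Leave the bearing, axle, yo-yo and tool handle where they are, and finish clear of everything.

Things in the scene. Friction and masses are not known exactly. Their poses are not given: they have to be found in the camera images.
- block: Fixed dark steel bench block, 190 mm (its x) by 220 mm (its y), 40 mm high, flat top. Origin at the centre of its underside; z up. Its edges at y = +110 mm and y = -110 mm in its frame face the vise and the latch box; the one on the vise's side counts. Its place and yaw (up to 20 degrees) vary.
- gauge: Flat loose metal plate on the block, 140 mm long (its x), 50 wide (its y), 5 thick, 0.1 to 0.2 kg, alike at both ends. Origin: centre of its underside, z up. Each long side has two notches, 8 mm wide, 7 deep, centred 40 mm from the ends (30 mm from the origin); a dark line joins each pair. Starts on the block, its x axis within 15 degrees of the block's +y. Friction under 2 N.
- vise: Fixed small green bench vise, 150 mm (its x) by 80 mm (its y), 113 mm high, jaws open, screw and tommy bar on its -x side. Origin at the centre of its underside. It stands beside the block, either at the block's +y side or at its -y side.
- latchbox: Fixed closed green metal box with a spring latch on its -x side, 124 by 89 mm, 57 mm high, on the other side of the block from the vise. Origin at the centre of its underside. Not to be used.
- bearing: Loose brass bearing ring lying flat on the block near its far (+x) side, 28 mm across, 12 mm bore, 9 mm high. Origin at the centre of its underside. Leave alone.
- yoyo: Loose faded blue wooden yo-yo lying flat on the bench between the robot and the block, 56 mm across, 38 mm high. Origin at the centre of its underside. Leave alone.
- handle: Loose dark brown bakelite tool handle standing on end on the bench between the robot and the block, 32 mm across, 78 mm high. Origin at the centre of its underside. Leave alone.
- axle: Loose steel axle standing on end on the bench beyond the block, 12 mm across, 40 mm high. Origin at the centre of its underside. Leave alone.

How it is judged:
At the end, for the whole second after the job is handed in: The plate lies at rest, flat on the block (within 3 mm in height and 3 degrees), its end sticking out 40 mm, give or take 7 mm, over the block's edge on the vise's side, its length square to that edge within about 7 degrees, its sides not sticking out over the block's other edges (((y of vise in the frame of block above 0 m and y of gauge in the frame of block between 0.073 and 0.087 m) or (y of vise in the frame of block below 0 m and y of gauge in the frame of block between -0.087 and -0.073 m)) and x of gauge in the frame of block between -0.068 and 0.068 m and angle between the x axis of gauge and the y axis of block, either way round below 0.12 rad and height (world z) of gauge between 0.037 and 0.043 m and angle between gauge's own z axis and vertical below 0.05 rad and linear speed of gauge below 0.01 m/s); the robot touches nothing.
It fails at once if the plate is lifted more than 6 mm off the block, or tipped (height (world z) of gauge above 0.046 m or angle between gauge's own z axis and vertical above 0.2 rad).
It fails at once if the bearing is moved more than 12 mm or tipped (distance of bearing from where it was at the start of the episode above 0.012 m or angle between bearing's own z axis and vertical above 0.3 rad).
It fails at once if the yo-yo is moved more than 12 mm or tipped (distance of yoyo from where it was at the start of the episode above 0.012 m or angle between yoyo's own z axis and vertical above 0.3 rad).
It fails at once if the tool handle is moved more than 12 mm or tipped (distance of handle from where it was at the start of the episode above 0.012 m or angle between handle's own z axis and vertical above 0.3 rad).
It fails at once if the axle is moved more than 12 mm or tipped (distance of axle from where it was at the start of the episode above 0.012 m or angle between axle's own z axis and vertical above 0.3 rad).
It also fails if it takes over 38 s, if anything falls off the work surface, if the arm or the gripper's body presses on something with over 40 N, if the wrist force passes 120 N, or if a joint passes its speed limit or range.

## Working session

There is one attempt and no reset: what is moved stays moved. The work goes in short steps, Python scripts to look and compute and a shell command to move; the robot and the scene stay as the last step left them, time stands still between calls to the robot, and variables do not carry over. Pictures are saved under pics/ and viewed, at most 10 in all, crops included, and the job is handed in when it is done.

```bash
mkdir -p pics
cat > h.py <<'E'
import numpy as np, cv2
from bench import ctrl, vision
def cam(n,save=None):
    d=vision.get_image(n)
    if save: cv2.imwrite('pics/'+save,d['frame'])
    return d
def px2w(d,u,v,z):
    f=200/np.tan(np.radians(d['fovy'])/2)
    E=np.array(d['extrinsics']);R=E[:3,:3];c=-R.T@E[:3,3]
    r=R.T@np.array([(u-d['cx'])/f,-(v-d['cy'])/f,-1])
    return c+r*(z-c[2])/r[2]
E
python3 - <<'E'
from h import *
import pickle
for n in('top','scene'):
    d=cam(n,n+'0.png');pickle.dump(d,open(n+'.pkl','wb'));print(n,{k:v for k,v in d.items() if k!='frame'})
print(ctrl.state())
E
```

```text
top {'fovy': 54.997251677896486, 'cx': 323.80143670647243, 'cy': 195.61478590518269, 'extrinsics': array([[ 2.34492316e-02, -9.99725028e-01, -3.53140710e-05,
        -1.53186358e-02],
       [ 9.90920206e-01,  2.32380307e-02,  1.32427861e-01,
        -5.56414955e-01],
       [-1.32390627e-01, -3.14032502e-03,  9.91192645e-01,
        -9.50481415e-01],
       [ 0.00000000e+00,  0.00000000e+00,  0.00000000e+00,
         1.00000000e+00]])}
scene {'fovy': 57.9369310135571, 'cx': 320.3106800965871, 'cy': 198.1378857608773, 'extrinsics': array([[-0.09804363,  0.99516834,  0.00523669,  0.03582272],
       [-0.66845008, -0.06975194,  0.74047901,  0.34253725],
       [ 0.73726653,  0.06909878,  0.67205909, -1.33039808],
       [ 0.        ,  0.        ,  0.        ,  1.        ]])}
{'clock': 0.1, 'joints': array([-1.34570066e+00,  1.04614390e-01,  9.65590283e-02,  1.56392555e+00,
       -2.90592007e-05,  1.35311391e+00]), 'dq': array([-0.00040417, -0.00186425,  0.00176269,  0.00038054,  0.00045889,
        0.00012149]), 'joint_torque': array([ 6.69082321e-03, -5.58199954e+01,  5.04725575e+01,  1.28357174e-02,
       -2.19264339e-04,  6.00892776e-06]), 'eef_pos': array([ 0.25706181, -0.5420288 ,  0.40402133]), 'eef_rot': array([-3.14042975e+00, -2.27458709e-04,  4.42777961e-01]), 'wrist_force': array([-0.19855617,  0.04959557,  0.12646977]), 'ft_torque': array([-0.00575532,  0.06229122,  0.04308759]), 'grasp_force': 0.0, 'gripper_width': 0.08536412299991823}
```

View pics/top0.png

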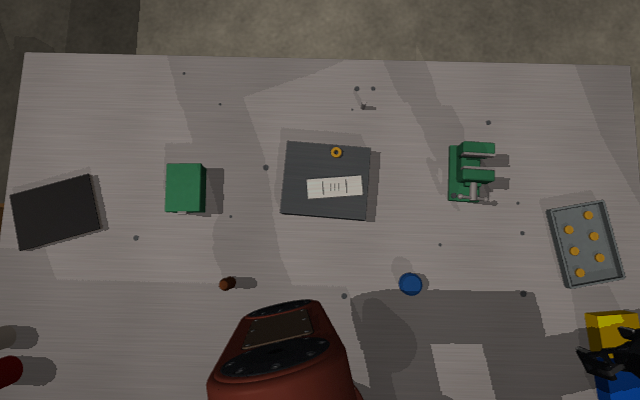

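View pics/scene0.png

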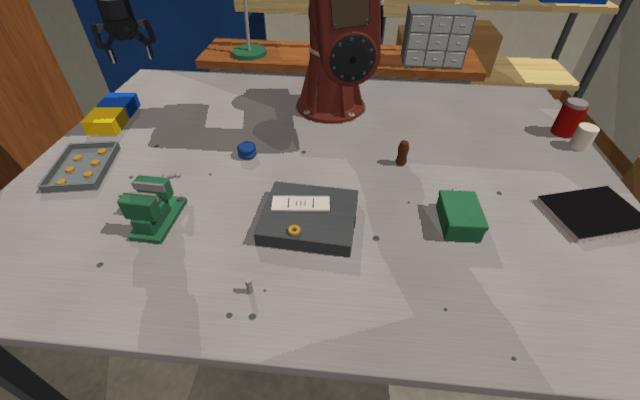

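The top view shows the block with corners near (288,141), (371,148), (366,220), (281,213). The plate's centre is near (335,187). The vise is on the right (world −y) at about (470,172), and the bearing is at (336,152). I'll take an enlarged crop next.

Run:
```python
from h import *
a=cv2.imread('pics/top0.png')[130:230,265:385]
a=cv2.convertScaleAbs(cv2.resize(a,None,fx=6,fy=6,interpolation=cv2.INTER_CUBIC),alpha=1.3,beta=20)
cv2.imwrite('pics/c1.png',a)
```

```text
(no output)
```

View pics/c1.png

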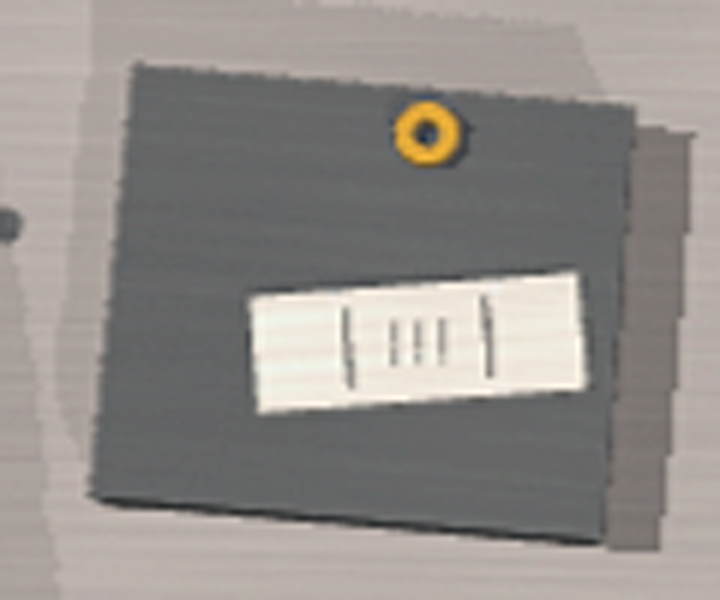

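The crop (6x, offset (265,130)) shows the block's top corners at (135,63), (635,107), (604,540) and (92,495). The plate's corners are at (250,296), (579,271), (587,388) and (258,412).

```bash
cat >> h.py <<'E'
import pickle
def W(d,pts,z,s=6,o=(265,130)): return np.array([px2w(d,(u+.5)/s-.5+o[0],(v+.5)/s-.5+o[1],z)[:2] for u,v in pts])
E
python3 - <<'E'
from h import *
d=pickle.load(open('top.pkl','rb'))
B=W(d,[(135,63),(635,107),(604,540),(92,495)],.04);P=W(d,[(250,296),(579,271),(587,388),(258,412)],.045)
n=np.linalg.norm
for Q in(B,P): print(Q.round(4).tolist(),[n(Q[i]-Q[i-1]).round(4) for i in range(4)])
bc=B.mean(0);pc=P.mean(0)
by=(B[0]+B[3]-B[1]-B[2]);by/=n(by)   # +y
bx=np.array([by[1],-by[0]])
px=P[0]+P[3]-P[1]-P[2];px/=n(px)
ang=lambda v:np.degrees(np.arctan2(v[1],v[0]))
print('block',bc,'yaw',ang(bx),'plate',pc,'x axis ang rel by',ang(px)-ang(by),'plate in block',(pc-bc)@bx,(pc-bc)@by)
for n_,u,v,z in(('bearing',336,152,.009+.04),('axle',363,106,.02),('yoyo',410,284,.038),('handle',224,284,.04),('vise',470,172,.1)): print(n_,px2w(d,u,v,z))
tgt=bc-.08*by;print('target centre',tgt,'target trailing end',tgt+.07*by,'by',by,'bx',bx)
E
```

```text
[[0.7003, 0.0971], [0.6858, -0.1207], [0.4973, -0.109], [0.5113, 0.1085]] [np.float64(0.1894), np.float64(0.2183), np.float64(0.1889), np.float64(0.218)]
[[0.5977, 0.0437], [0.6118, -0.0967], [0.5614, -0.1007], [0.5478, 0.0388]] [np.float64(0.0501), np.float64(0.1412), np.float64(0.0506), np.float64(0.1402)]
block [ 0.59865047 -0.00604904] yaw -3.7561804113620005 plate [ 0.57967596 -0.0287115 ] x axis ang rel by 9.40914621044979 plate in block -0.01744911543230047 -0.023856807715482455
bearing [ 0.66915025 -0.0310822   0.049     ]
axle [ 0.80531223 -0.10225485  0.02      ]
yoyo [ 0.33946599 -0.22213502  0.038     ]
handle [0.32879905 0.24054977 0.04      ]
vise [ 0.61426627 -0.35548572  0.1       ]
target centre [ 0.59340961 -0.08587719] target trailing end [ 0.59799536 -0.01602756] by [0.06551077 0.99785186] bx [ 0.99785186 -0.06551077]
```

```bash
cat >> h.py <<'E'
def rem(x,y,z,yaw):
    s=ctrl.state();p=s['eef_pos'];w=s['eef_rot'][2];D=np.array([x,y])-p[:2]
    print('clock',s['clock'],'pos',p.round(4),'rot',s['eef_rot'].round(4),'F',s['wrist_force'].round(2),'w',s['gripper_width'])
    print('rows cm:',(100*np.array([D@[np.cos(w),np.sin(w)],D@[np.sin(w),-np.cos(w)],p[2]-z])).round(2),'rz',np.degrees(w-yaw).round(2))
E
python3 -m inch '[56.3,-42.7,0,0,0,-60.8,190, 56.3,-42.7,0,0,0,-60.8,190, 56.3,-42.7,0,0,0,-60.8,190, 56.3,-42.7,0,0,0,-60.8,190, 56.3,-42.7,0,0,0,-60.8,190]' 
python3 -c "
from h import *
rem(.5826,.0852,.30,1.5052)"
```

```text
clock: 0.72
eef_pos: [0.4016, -0.2629, 0.4044]
eef_rot: [3.142, -0.0, 1.386]
wrist_force: [0.9, -0.6, 0.8]
gripper_width: 0.022
grasp_force: 0.0
clock 0.725 pos [ 0.4016 -0.2629  0.4044] rot [ 3.1415e+00 -1.0000e-04  1.3861e+00] F [ 0.86 -0.6   0.76] w 0.02199527953082847
rows cm: [37.55 11.4  10.44] rz -6.83
```

```bash
python3 -m inch '[37.5,11.4,0,0,0,-6.8,190, 37.5,11.4,0,0,0,-6.8,190, 37.5,11.4,0,0,0,-6.8,190, 37.5,11.4,0,0,0,-6.8,190, 37.5,11.4,0,0,0,-6.8,190]' >/dev/null
python3 -c "
from h import *
rem(.5826,.0852,.25,1.5052)"
```

```text
clock 1.35 pos [0.5476 0.0136 0.4044] rot [-3.1416e+00  2.0000e-04  1.4991e+00] F [ 1.43 -0.93  0.37] w 0.021835873949344983
rows cm: [ 7.39  2.98 15.44] rz -0.35
```

```bash
python3 -m inch '[7.4,3,4,0,0,-0.4,190, 7.4,3,10,0,0,-0.4,190, 7.4,3,15.4,0,0,-0.4,190, 7.4,3,15.4,0,0,-0.4,190, 7.4,3,15.4,0,0,-0.4,190]' >/dev/null
python3 -c "
from h import *
rem(.5826,.0852,.216,1.5052)
a=cam('wrist')['frame'];b=cam('top')['frame'][130:230,265:385]
cv2.imwrite('pics/v2.png',np.vstack([cv2.resize(a,(480,300)),cv2.resize(b,(360,300))[:, :].copy() if 0 else cv2.copyMakeBorder(cv2.resize(b,(360,300)),0,0,60,60,0)]))"
```

```text
clock 1.975 pos [0.5826 0.0828 0.2525] rot [3.1404e+00 2.0000e-04 1.5056e+00] F [ 0.51  0.5  -0.19] w 0.022119424992966125
rows cm: [ 0.23 -0.02  3.65] rz 0.02
```

View pics/v2.png

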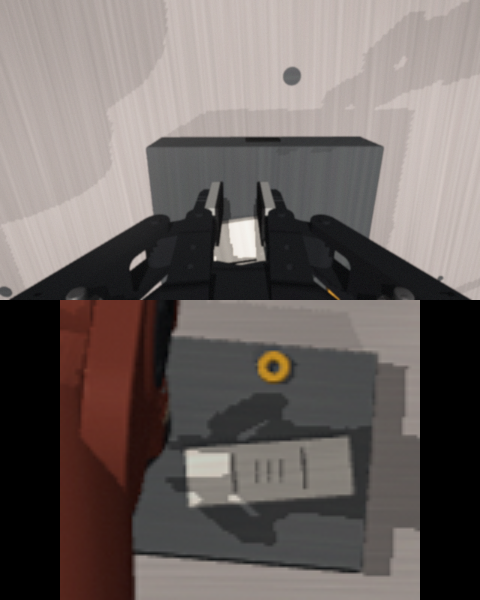

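The wrist view shows the fingertips over the block, behind the plate's bright end, and nothing else near them. I'll lower towards the block and feel for its top.

```bash
python3 -m inch '[0.2,0,3.5,0,0,0,190, 0.2,0,3.7,0,0,0,190, 0.2,0,3.7,0,0,0,190]' 
python3 -m inch '[0,0,0.1,0,0,0,190, 0,0,0.1,0,0,0,190]' 
python3 -m inch '[0,0,0.1,0,0,0,190, 0,0,0.1,0,0,0,190]' 
python3 -m inch '[0,0,0.1,0,0,0,190, 0,0,0.1,0,0,0,190]'
```

```text
clock: 2.45
eef_pos: [0.583, 0.0849, 0.2158]
eef_rot: [3.139, 0.0, 1.506]
wrist_force: [-0.1, 0.7, 0.6]
gripper_width: 0.0221
grasp_force: 0.0
clock: 2.7
eef_pos: [0.5827, 0.0851, 0.2136]
eef_rot: [3.14, 0.0, 1.506]
wrist_force: [-0.1, 0.3, 0.3]
gripper_width: 0.0219
grasp_force: 0.0
clock: 2.95
eef_pos: [0.5827, 0.0852, 0.2135]
eef_rot: [3.14, 0.0, 1.506]
wrist_force: [-3.7, 0.2, 11.4]
gripper_width: 0.0216
grasp_force: 5.6
clock: 3.2
eef_pos: [0.5827, 0.0852, 0.2134]
eef_rot: [3.14, 0.001, 1.506]
wrist_force: [-7.6, -1.2, 19.7]
gripper_width: 0.0218
grasp_force: 9.7
```

The tips touch at about TCP z = 0.2135. I'll lift about 1.5 mm clear of that.

```bash
python3 -m inch '[0,0,-0.3,0,0,0,190, 0,0,-0.3,0,0,0,190, 0,0,-0.3,0,0,0,190]' 
python3 -c "
from h import *
rem(.5767,-.0036,.2152,1.5052)"
```

```text
clock: 3.58
eef_pos: [0.5824, 0.0851, 0.2136]
eef_rot: [-3.142, 0.0, 1.506]
wrist_force: [-0.1, -0.2, 1.9]
gripper_width: 0.0217
grasp_force: 0.7
clock 3.575 pos [0.5824 0.0851 0.2136] rot [-3.1416e+00  1.0000e-04  1.5059e+00] F [-0.14 -0.2   1.86] w 0.021719239565222873
rows cm: [-8.89  0.01 -0.16] rz 0.04
```

```bash
python3 -m inch '[0,0,-0.15,0,0,0,190, -1,0,-0.15,0,0,0,190, -1.8,0,-0.15,0,0,0,190, -2.4,0,-0.15,0,0,0,190, -2.4,0,-0.15,0,0,0,190]' 
python3 -m inch '[-0.5,0,0,0,0,0,190, -1,0,0,0,0,0,190, -1.5,0,0,0,0,0,190, -2,0,0,0,0,0,190, -2.5,0,0,0,0,0,190]' 
python3 -c "
from h import *
rem(.5767,-.0036,.2152,1.5052)
b=cam('top')['frame'][130:230,265:385]
cv2.imwrite('pics/v3.png',cv2.resize(b,None,fx=5,fy=5))"
```

```text
clock: 4.2
eef_pos: [0.5808, 0.0606, 0.2152]
eef_rot: [-3.142, 0.0, 1.505]
wrist_force: [0.2, 0.7, -0.6]
gripper_width: 0.0217
grasp_force: 0.0
clock: 4.82
eef_pos: [0.5792, 0.0359, 0.2152]
eef_rot: [3.142, 0.0, 1.506]
wrist_force: [0.6, 1.4, 0.7]
gripper_width: 0.0218
grasp_force: 0.5
clock 4.825 pos [0.5792 0.0359 0.2152] rot [3.1415 0.     1.5059] F [0.64 1.4  0.65] w 0.021838854733103014
rows cm: [-3.96  0.01 -0.  ] rz 0.04
```

View pics/v3.png

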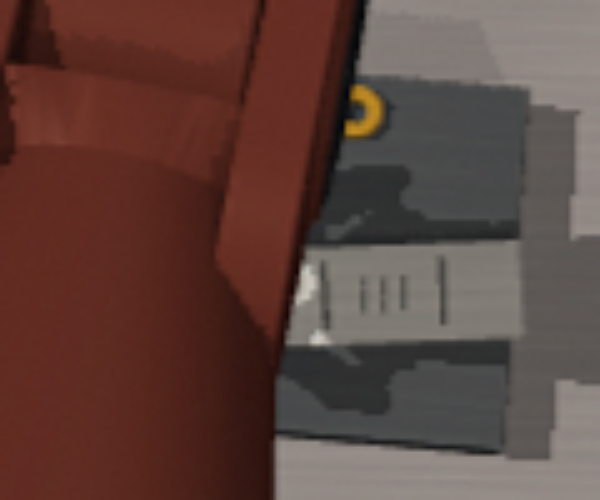

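The plate is turning square as it moves. Its leading end, near x=520 in the crop, has just reached the block edge. I'll push 33 mm more and then measure.

```bash
python3 -m inch '[-0.5,0,0,0,0,0,190, -1,0,0,0,0,0,190, -1.5,0,0,0,0,0,190, -2,0,0,0,0,0,190, -2.4,0,0,0,0,0,190]' 
python3 -m inch '[-0.4,0,0,0,0,0,190, -0.7,0,0,0,0,0,190, -0.9,0,0,0,0,0,190, -0.9,0,0,0,0,0,190]' 
python3 -c "
from h import *
rem(.5767,-.0036,.2152,1.5052)
d=cam('top');pickle.dump(d,open('t4.pkl','wb'))
b=d['frame'][130:230,300:420]
cv2.imwrite('pics/v4.png',cv2.convertScaleAbs(cv2.resize(b,None,fx=6,fy=6,interpolation=cv2.INTER_CUBIC),alpha=1.3,beta=20))"
```

```text
clock: 5.5
eef_pos: [0.5776, 0.012, 0.2152]
eef_rot: [3.142, 0.0, 1.506]
wrist_force: [0.0, 0.7, -1.0]
gripper_width: 0.0221
grasp_force: 0.5
clock: 6.0
eef_pos: [0.5771, 0.0032, 0.2152]
eef_rot: [3.142, 0.0, 1.506]
wrist_force: [0.3, 0.1, 0.5]
gripper_width: 0.022
grasp_force: 0.0
clock 6.0 pos [0.5771 0.0032 0.2152] rot [3.1416e+00 3.0000e-04 1.5057e+00] F [0.33 0.07 0.54] w 0.022012503987829744
rows cm: [-0.68  0.01  0.  ] rz 0.03
```

View pics/v4.png

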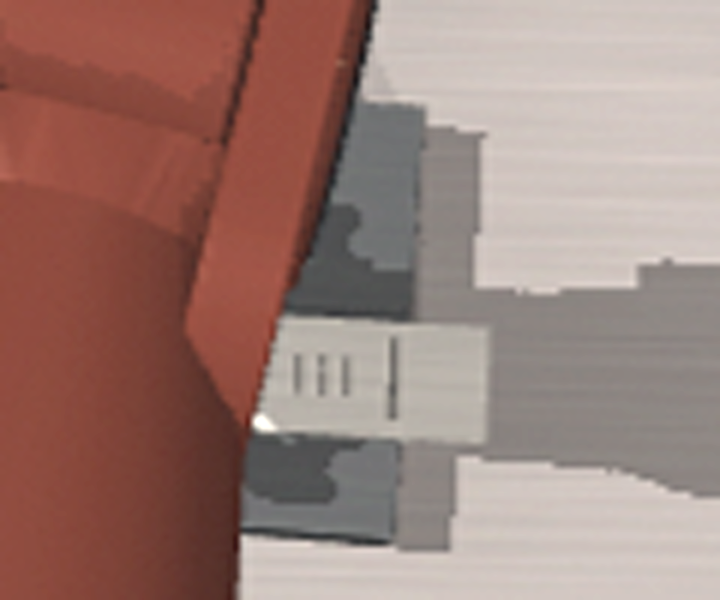

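In this 6x crop with offset (300,130), the leading corners are at (491,325) and (487,444). The notch line is at x≈393 and the block edge at x≈407.

```bash
python3 -c "
from h import *
d=pickle.load(open('t4.pkl','rb'))
P=W(d,[(491,325),(487,444)],.045,6,(300,130))
bc=np.array([.59865,-.00605]);by=np.array([.06551,.99785]);bx=np.array([by[1],-by[0]])
print([((p-bc)@bx,(p-bc)@by) for p in P])"
```

```text
[(np.float64(0.00037685532980280545), np.float64(-0.14324314500067878)), (np.float64(-0.050737962511033644), np.float64(-0.1450851137551183))]
```

```bash
python3 -m inch '[-0.2,0,0,0,0,0,190, -0.4,0,0,0,0,0,190, -0.6,0,0,0,0,0,190, -0.6,0,0,0,0,0,190]' 
python3 -m inch '[1,0,0,0,0,0,190, 3,0,0,0,0,0,190, 3,0,-3,0,0,0,190, 3,0,-8,0,0,0,190, 3,0,-14,0,0,0,190]' 
python3 -m inch '[6,0,-4,0,0,0,190, 12,0,-4,0,0,0,190, 18,0,-4,0,0,0,190, 18,0,-4,0,0,0,190, 18,0,-4,0,0,0,190]' 
python3 -c "
from h import *
d=cam('top');pickle.dump(d,open('t5.pkl','wb'))
b=d['frame'][130:230,285:405]
cv2.imwrite('pics/v5.png',cv2.convertScaleAbs(cv2.resize(b,None,fx=6,fy=6,interpolation=cv2.INTER_CUBIC),alpha=1.3,beta=20))"
```

```text
clock: 6.55
eef_pos: [0.5767, -0.0029, 0.2152]
eef_rot: [-3.142, 0.0, 1.506]
wrist_force: [-0.6, 0.1, 0.2]
gripper_width: 0.0217
grasp_force: 0.0
clock: 7.18
eef_pos: [0.5781, 0.0289, 0.3557]
eef_rot: [-3.14, -0.0, 1.507]
wrist_force: [0.6, 0.5, -0.2]
gripper_width: 0.0217
grasp_force: 0.0
clock: 7.8
eef_pos: [0.5899, 0.2081, 0.3949]
eef_rot: [-3.141, 0.0, 1.508]
wrist_force: [-1.1, -0.4, -0.1]
gripper_width: 0.0214
grasp_force: 0.0
```

View pics/v5.png

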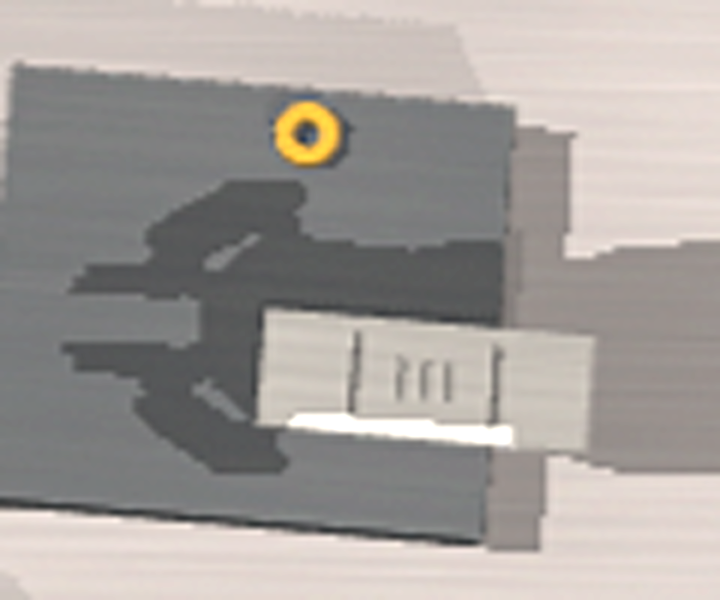

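The arm is clear. In this crop (offset (285,130)) the plate's corners are at (264,309), (596,337), (590,453) and (257,423), and the notch line is at the block's edge.

```bash
python3 -c "
from h import *
d=pickle.load(open('t5.pkl','rb'))
P=W(d,[(264,309),(596,337),(590,453),(257,423)],.045,6,(285,130))
bc=np.array([.59865,-.00605]);by=np.array([.06551,.99785]);bx=np.array([by[1],-by[0]])
Q=np.array([((p-bc)@bx,(p-bc)@by) for p in P]);print(Q.round(4),Q.mean(0));v=Q[0]+Q[3]-Q[1]-Q[2];print(np.degrees(np.arctan2(v[0],v[1])))"
```

```text
[[-0.0047 -0.0079]
 [-0.0042 -0.15  ]
 [-0.0541 -0.1508]
 [-0.0539 -0.0093]] [-0.02922752 -0.0795009 ]
-0.0624461301697686
```

The plate centre is at y = −79.5 mm in the block's frame, where −80 is wanted, and the plate is square to the edge.

```bash
python3 -c "
from bench import ctrl
print(ctrl.sign_off())"
```

```text
the job is handed in; nothing more can be done
None
```

The job is handed in: in the last image the plate lies square on the block with about 40 mm over the vise-side edge (centre at y = −79.5 mm, target −80), and the arm is clear of everything.

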